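# Clear the bookend and close up the row of card boxes

## Robot

A 6-joint arm with a two-finger parallel gripper is mounted at the origin on the work surface. World frame = base frame: x ahead of the robot, y to its left, z up, the work surface at z = 0. Lengths are in mm, angles in rad, forces in N, time in s.
With the tool pointing down it reaches from about 325 to 925 mm from the base axis. Payload 3.1 kg.
Tool frame: the origin (TCP) lies between the finger pads; the fingertips stand 25 mm ahead of it and the grasp point (between the pads) lies 6 mm ahead of it (arm.nose_length is the z of the fingertips in the tool frame, in mm); z points along the fingers, y is the direction in which the jaws open and shut (so a half turn about z gives the same grasp; the last joint's range is limited). The gripper opens to 85 mm and grips with 20 to 120 N. Pads are 22 mm wide; open, the fingers measure 114 mm over their backs; the gripper's body (76 mm by 85 mm) begins 54 mm behind the grasp point. The pads swing forward as they close: fully open they stand 13 mm farther back than shut.
Start: joints at [-1.422, 0.217, 1.613, -0, 1.311, -0.112], TCP at [161.179, -603.871, 232] pointing down, gripper open.
Joint ranges: [-2.75, 2.75], [-0.78, 2.1], [0.31, 2.55], [-1.13, 4.27], [0.13, 2.63], [-2.58, 2.58]. Speed limits (rad/s): [2.79, 2.79, 3.14, 3.14, 3.14, 3.14].

## Interface

Orientations are given as a unit quaternion [w, x, y, z].
In Python, from station import monitor, cams, workorder, arm gives the robot as it stands.
- The arm moves only by the tool jog_arm, never from a script. Its argument "increments" is a list that holds one entry, the list of rows, each a list of 6 numbers: the shift along the tool's x, y, z scaled (see below), then the turn, a rotation vector about the tool's x, y, z scaled (see below). In form: [[[dx, dy, dz, wx, wy, wz], ...]]. A call has 1 to 8 rows; each row shifts and turns the commanded pose from where the row before left it, along the tool's axes as they then stand; what a row does not reach is not made up. The controller multiplies each number of a shift by 250 mm and each number of a turn by pi/4 rad. A row lasts 1/10 s, in which the tool goes at most 50 mm and 8.59 degrees, less where a joint would pass 70% of its speed; a pose out of reach is approached as far as the arm can. A call with a number of a shift or a turn outside -1 to 1 is refused whole. A call with a gripper value outside its range is refused whole. "grip" is the opening, from 0 (shut) to 1 (fully open), set as the call begins (left out, the last holds). The fingers move at their own pace and stop on an object; "force" is the grip in N (left out, the last holds). Time passes only in rows, so rows that do not move let the fingers close. It gives the time, the measured TCP pose, the force and the opening at its end, in the units of the state.
- monitor.observe(): the state, without advancing time (a new reading comes with each control period).
- cams.read_camera(name): name is "scene" or "top" or "wrist"; returns the picture (384x512x3 uint8, red, green, blue); there is no depth.
- cams.calibration(name): a dict with "vertical_fov" (degrees; the focal length in pixels is half the picture's height over the tangent of half this angle, whatever the lens; pixels are square), "cx", "cy" (the principal point, pixels), "position" and "rotation" of the camera in the world; the wrist camera has in their place "mount" (4x4, takes a point from camera to tool coordinates, whose origin is the TCP and whose axes are the flange's). Camera axes: x right, y down, z forward; pixel columns grow to the right and rows downward; lengths in mm; the calibration is good to about 2 mm. The wrist camera is an equidistant fisheye: a pixel r from the principal point sees the ray r / f radians off the axis. A picture is of the moment at which its call begins: read the wrist's pose just before it. calibration takes no time and is no camera call.
- workorder.hand_in(): hands the job in, once; it reports no verdict.
Trained networks look in the newest picture that a camera, given by its name, has taken for a name from the list of things; names that differ only in an ending like _2 or _b are one class to them, and where a whole thing is asked for, a point or a joint stands for the part that bears it (a point fixed in the world has none). Each returns a list of dicts, best first, with "confidence" (0 to 1); they miss things now and then, are a little off and sometimes report something else, mostly with a low value. They report only what shows in the picture. A call takes as long as a camera call.
- cams.look_for(label, camera): "xy" ([column, row] in pixels, amid what is visible of it).
The state is a dict: "t": time; "joint_positions": joint angles; "joint_vel": joint speeds; "tau": joint torques, N m; "eef_pos": TCP position; "eef_rot": TCP orientation; "wrist_force": force on the tool from outside, world axes, zero at the start; "ft_torque": the same for the moment, N m; "opening": finger opening in mm.
Only numpy, scipy, OpenCV 4.12 (cv2) and the standard library are available. Lean on these libraries where they do the work, as an engineer would, in place of code of your own. Each camera call takes 0.05 s, during which the arm holds its last target. There are 200 camera calls.

## Task

A bookend has been left standing in the middle of the row of card boxes on the low steel shelf. Lift it out and stand it upright on the felt mat, then push the boxes along the shelf, gently, until the whole row is closed up and you feel it press firmly against the sprung stop hidden inside the covered end bay. Leave the row standing there, do not crush or topple the boxes, and leave the other things on the table alone.

Things in the scene. Friction and masses are not known exactly. Their poses are not given: they have to be found in the camera images.
- lane: Low steel shelf fixed to the table. Origin on the table, on the lane's centre line; its +y axis runs along the lane towards the covered bay. Deck top at z = 5 mm, from y = -265 (open end) to +305 mm. Two side rails, tops at z = 30 mm, inner faces at x = -58 and +58 mm.
- bay: Covered end bay, grey steel, same origin and axes as the lane: 148 mm wide, top at z = 119 mm, from its open mouth at y = 140 to its closed end at y = 309 mm. Hidden inside, a sprung rubber buffer stops the row: its face is at y = 200 to 240 mm, different each time; it yields 0.4 mm per N, 15 mm at most. Press it with at least 3 N for 0.2 s, never over 25 N.
- box_a: Grey card box nearest the bay, standing at the bay's mouth. 110 mm across the lane (its x), 60 mm along the lane (its y), 80 mm high. Origin: centre of underside. About 0.3 kg (0.18 to 0.42); it drags by roughly 1 to 3 N when pushed along the deck.
- box_b: Second grey card box, same size, weight range and drag as the first; a gap of 5 to 35 mm separates the two at the start.
- box_c: Third grey card box, same size, weight range and drag, at the open end of the lane, beyond the bookend. Its outer (-y) face is the one to push; all three boxes then slide together.
- bookend: Dark steel L-shaped bookend, 0.45 kg, standing in the lane between box_b and box_c. Foot 100 mm (its x) by 60 (its y) by 6 mm; origin: centre of the foot's underside. Upright plate 100 mm wide, 10 mm thick, centred at y = +25 mm, its top at z = 125 mm. The top 40 mm rise above the boxes and can be pinched across the 10 mm.
- mat: Fixed grey felt mat 160 by 160 mm, 4 mm thick, on the table to the right of the lane. Origin: centre of its underside.
- stapler: Grey and black stapler 140 x 34 x 47 mm lying on the table; bystander. Origin: centre of underside, long along its x.
- loupe: Black magnifying loupe, 52 mm across, 44 mm high; bystander. Origin: centre of underside.
- stamp: Hand stamp with wooden grip, foot 60 x 30 mm, 78 mm high; bystander. Origin: centre of underside.

How it is judged (in metres and radians):
On the way, in this order (a step that is already met when the one before it is completed fails the run):
1. the bookend stands upright on the felt mat, released (x of bookend in the frame of mat between -0.075 and 0.075 m and y of bookend in the frame of mat between -0.075 and 0.075 m and height (world z) of bookend below 0.008 m and angle between bookend's own z axis and vertical below 0.1 rad and contact force between the fingers and bookend below 0.1 N), for 0.2 s.
2. the first box is pressed against the hidden stop with at least 3 N (contact force between box_a and bay above 3 N and y of box_a in the frame of lane above 0.165 m), for 0.2 s.
At the end, for the whole second after the job is handed in: Bookend upright (within 0.1 rad) and still on the mat, its origin within 75 mm of the mat's centre along each mat axis; the three boxes upright and still on the deck, neighbouring origins within 66 mm (gaps under 6 mm), box_a's origin beyond y = 160 mm of the lane (x of bookend in the frame of mat between -0.075 and 0.075 m and y of bookend in the frame of mat between -0.075 and 0.075 m and height (world z) of bookend below 0.008 m and angle between each of bookend, box_a, box_b, box_c's own z axis and vertical below 0.1 rad and linear speed of each of bookend, box_a, box_b, box_c below 0.02 m/s and distance between box_a and box_b below 0.066 m and distance between box_b and box_c below 0.066 m and y of box_a in the frame of lane above 0.16 m and height (world z) of each of box_a, box_b, box_c below 0.012 m); the robot touches nothing.
It fails at once if the row is pressed against the stop with more than 25 N (contact force between box_a and bay above 25 N).
It fails at once if a box is toppled (angle between any of box_a, box_b, box_c's own z axis and vertical above 0.5 rad).
It fails at once if a bystander is moved by more than 25 mm (distance of any of stapler, loupe, stamp from where it was at the start of the episode above 0.025 m).
It also fails if it takes over 72 s, if anything falls off the work surface, if the arm or the gripper's body presses on something with over 40 N, if the wrist force passes 120 N, or if a joint passes its speed limit or range.

## Working session

There is one attempt and no reset: what is moved stays moved. The work goes in short steps, Python scripts to look and compute and a tool call to move; the robot and the scene stay as the last step left them, time stands still between calls to the robot, and variables do not carry over. Pictures are saved under pics/ and viewed, about 8 in all and at most 12, crops included, and the job is handed in when it is done.

Besides the shell and the picture viewer there is one more tool, called after "Call:" as a command line: name --argument value ..., lists and objects as JSON in quotes. jog_arm: Moves the arm, as the interface text tells. Its arguments: {"type":"object","properties":{"increments":{"type":"array"},"grip":{"type":"number"},"force":{"type":"number"}},"required":["increments"]}

```bash
ls; mkdir -p pics
cat > h.py <<'E'
import numpy as np, cv2
from station import monitor, cams, workorder, arm
def ray(name,u,v):
    c=cams.calibration(name); f=192/np.tan(np.radians(c["vertical_fov"])/2)
    return np.array(c["position"]),np.array(c["rotation"])@np.array([(u-c["cx"])/f,(v-c["cy"])/f,1])
def atz(name,u,v,z):
    p,d=ray(name,u,v); return p+d*(z-p[2])/d[2]
def proj(name,P):
    c=cams.calibration(name); f=192/np.tan(np.radians(c["vertical_fov"])/2)
    q=np.array(c["rotation"]).T@(np.array(P)-np.array(c["position"])); return q[:2]/q[2]*f+[c["cx"],c["cy"]]
E
python3 - <<'E'
from h import *
print(monitor.observe())
for n in("scene","top"):
    im=cams.read_camera(n); cv2.imwrite(f"pics/{n}0.png",cv2.resize(im[...,::-1],(800,600),interpolation=cv2.INTER_CUBIC)); cv2.imwrite(f"pics/{n}raw.png",im[...,::-1])
    print(n,cams.calibration(n))
    for l in("bookend","box_a","mat","bay","lane","stapler","loupe","stamp"):
        print(n,l,[(np.round(d["xy"]),round(d["confidence"],2)) for d in cams.look_for(l,n)][:3])
E
```

```text
pics
{'t': 0.0, 'joint_positions': array([-1.42217665e+00,  2.17789539e-01,  1.61491526e+00,  2.12205136e-08,
        1.31128059e+00, -1.12209676e-01]), 'joint_vel': array([ 0.0008216 ,  0.00075572, -0.00115193,  0.00046937,  0.0005043 ,
        0.00059395]), 'tau': array([-5.55964543e-04, -3.96845841e+01, -3.03852725e+01, -2.92141331e-04,
        9.89886787e-03, -1.28905816e-05]), 'eef_pos': array([ 161.07235125, -603.05826919,  230.65616619]), 'eef_rot': array([-1.19617101e-03,  9.91507343e-01,  1.30045214e-01, -2.17684481e-05]), 'wrist_force': array([ 0.00308817, -0.55468928, -0.00256746]), 'ft_torque': array([0.03698483, 0.01213392, 0.0205071 ]), 'opening': 85.5350282838722}
scene {'vertical_fov': 51.32652668638198, 'cx': 259.1121734775548, 'cy': 189.6870467503167, 'position': array([1072.26272339, -425.3298818 , 1051.62613527]), 'rotation': array([-0.25455514,  0.86181045,  0.42220264, -0.11928687])}
scene bookend [(array([336., 147.]), 0.62)]
scene box_a [(array([284., 183.]), 0.84), (array([230., 221.]), 0.82), (array([306., 171.]), 0.72)]
scene mat [(array([136., 239.]), 0.91
[... 172 characters left out ...]
ray([292., 118.]), 0.55)]
scene stamp []
top {'vertical_fov': 53.67064685097722, 'cx': 261.8869134249741, 'cy': 195.3314438825095, 'position': array([401.64199882, -33.54398296, 908.81492662]), 'rotation': array([-0.06295204,  0.70495193, -0.7028025 ,  0.07175274])}
top bookend [(array([267., 183.]), 0.71)]
top box_a [(array([190., 178.]), 0.95), (array([305., 179.]), 0.7), (array([223., 179.]), 0.66)]
top mat [(array([407., 246.]), 0.63)]
top bay [(array([130., 180.]), 0.79), (array([265., 185.]), 0.43), (array([187., 178.]), 0.39)]
top lane [(array([157., 182.]), 0.86)]
top stapler [(array([200., 287.]), 0.58)]
top loupe [(array([124., 276.]), 0.97)]
top stamp [(array([274., 117.]), 0.66)]
```

```bash
cat > h2.py <<'E'
from scipy.spatial.transform import Rotation
E
python3 - <<'E'
s=open('h.py').read()
s=s.replace('np.array(c["rotation"])','R(c["rotation"])').replace('def ray','from scipy.spatial.transform import Rotation\ndef R(q): return Rotation.from_quat(q,scalar_first=True).as_matrix()\ndef ray',1)
open('h.py','w').write(s)
E
rm h2.py
```

```text
(no output)
```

View pics/top0.png

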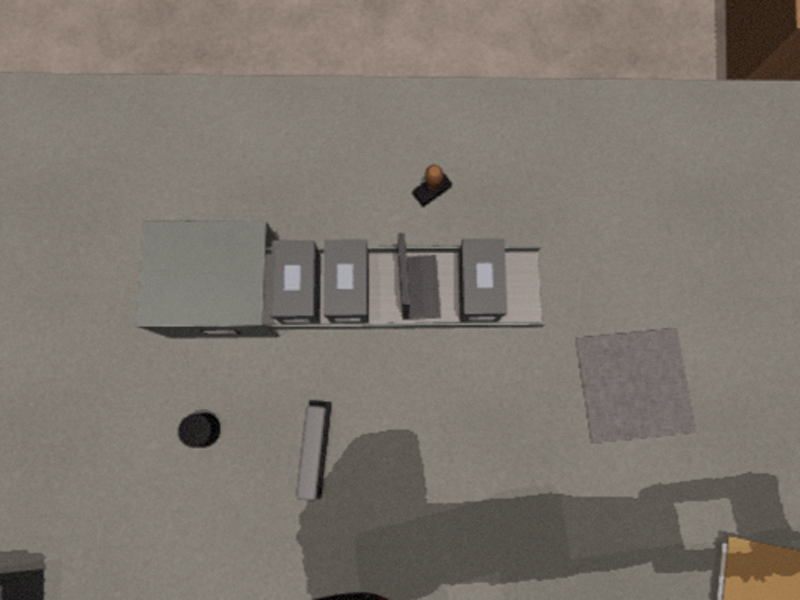

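View pics/scene0.png

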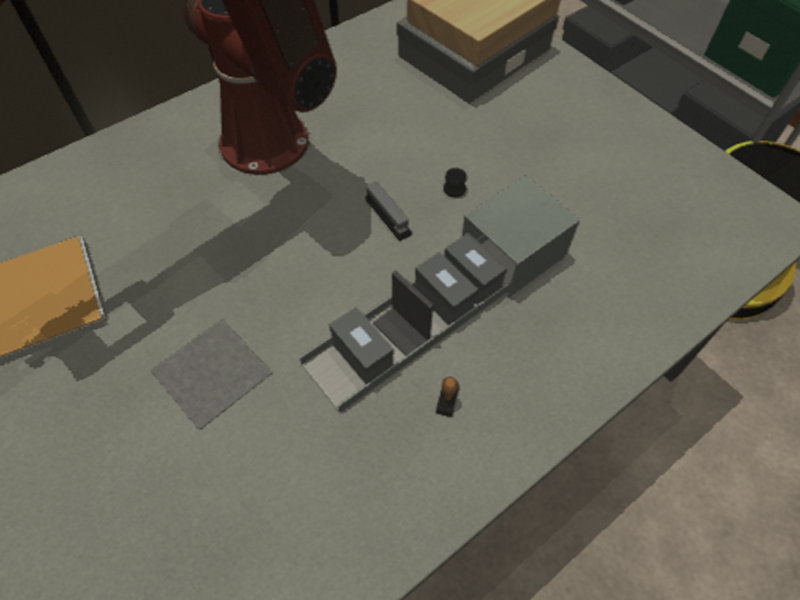

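The top picture shows the row running along world y. The bay is at far left, with boxes at about (293,280), (345,280) and (483,280). The bookend plate is at (403,275) with its foot towards −y, and the mat is at (635,385). The scene picture agrees, so the bookend plate faces the bay.

Run:
```python
from h import *
S=1.5625
pts={"lane_end_top":(540,248,30),"lane_end_bot":(542,325,30),"bayTL":(143,221,119),"bayBL":(138,326,119),"bayTR":(267,221,119),"bayBR":(269,327,119),
"boxc TL":(462,240,85),"boxc TR":(504,240,85),"boxc BL":(461,318,85),"boxc BR":(504,318,85),
"boxb c":(346,279,85),"boxb TL":(326,240,85),"boxb BR":(367,318,85),"boxa TL":(275,241,85),"boxa BR":(317,318,85),"plate top":(402,235,130),"plate bot":(405,317,130),"footTR":(437,256,11),"footBR":(440,317,11),
"mat1":(576,339,4),"mat2":(676,328,4),"mat3":(693,431,4),"mat4":(592,442,4),"stamp":(434,172,78),"stampfoot":(432,190,10)}
for k,(u,v,z) in pts.items(): print(k,np.round(atz("top",u/S,v/S,z),0))
im=cv2.imread("pics/topraw.png"); cv2.imwrite("pics/crop.png",cv2.resize(im[140:220,220:360],(798,456),interpolation=cv2.INTER_CUBIC))
```

```text
lane_end_top [ 662. -246.   30.]
lane_end_bot [ 542. -244.   30.]
bayTL [672. 326. 119.]
bayBL [524. 320. 119.]
bayTR [673. 155. 119.]
bayBR [524. 145. 119.]
boxc TL [ 657. -120.   85.]
boxc TR [ 658. -181.   85.]
boxc BL [ 543. -117.   85.]
boxc BR [ 543. -178.   85.]
boxb c [598.  46.  85.]
boxb TL [656.  77.  85.]
boxb BR [542.  16.  85.]
boxa TL [654. 150.  85.]
boxa BR [542.  86.  85.]
plate top [650. -33. 130.]
plate bot [536. -38. 130.]
footTR [654. -88.  11.]
footBR [557. -92.  11.]
mat1 [ 524. -302.    4.]
mat2 [ 542. -459.    4.]
mat3 [ 386. -471.    4.]
mat4 [ 370. -318.    4.]
stamp [765. -80.  78.]
stampfoot [764. -81.  10.]
```

View pics/crop.png

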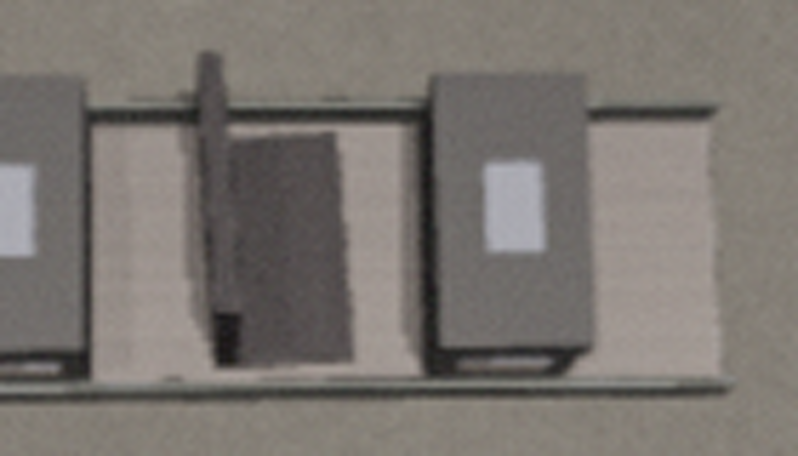

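The crop shows the plate's top face running from about (210,52) to (228,312) and the foot's right edge from (335,133) to (352,360), so the bookend is yawed by a few degrees.

Run:
```python
from h import *
c=lambda u,v:(220+(u-2.85)/5.7,140+(v-2.85)/5.7)
for k,(u,v,z) in {"pt":(210,52,130),"pb":(228,312,130),"ft":(335,133,11),"fb":(352,360,11),"boxcTR":(585,73,85),"boxcBR":(592,346,85),"boxcTL":(430,75,85),"boxcBL":(437,348,85),"railR T":(716,108,30),"railR B":(730,386,30),"railLtop":(95,106,30),"railLbot":(10,388,30)}.items():
  print(k,np.round(atz("top",*c(u,v),z),1))
print(R(monitor.observe()["eef_rot"]).round(3))
print(cams.calibration("wrist"))
```

```text
pt [653.9 -31.1 130. ]
pb [554.4 -38.1 130. ]
ft [656.4 -84.6  11. ]
fb [557.3 -91.2  11. ]
boxcTR [ 660.6 -180.    85. ]
boxcBR [ 550.4 -179.6   85. ]
boxcTL [ 659.4 -118.3   85. ]
boxcBL [ 549.4 -119.4   85. ]
railR T [ 662.8 -244.9   30. ]
railR B [ 543.8 -245.9   30. ]
railLtop [662.2  17.6  30. ]
railLbot [541.8  50.7  30. ]
[[ 0.966  0.258  0.   ]
 [ 0.258 -0.966 -0.   ]
 [ 0.     0.    -1.   ]]
{'vertical_fov': 65.70646984690485, 'cx': 253.88389482538423, 'cy': 185.76936300107292, 'mount': array([[-3.71276591e-04, -9.60388276e-01, -2.78665069e-01,
         7.17720355e+01],
       [ 9.99999827e-01, -4.83709537e-04,  3.34711638e-04,
        -7.89814873e-01],
       [-4.56246085e-04, -2.78664896e-01,  9.60388290e-01,
        -1.42292096e+02],
       [ 0.00000000e+00,  0.00000000e+00,  0.00000000e+00,
         1.00000000e+00]])}
```

Call:
jog_arm --increments '[[[0,0,0,0,0,0.12],[0,0,0,0,0,0.12],[0.128,-0.143,0,0,0,0],[0.128,-0.143,0,0,0,0],[0.128,-0.143,0,0,0,0],[0.128,-0.143,0,0,0,0],[0.128,-0.143,0,0,0,0],[0.128,-0.143,0,0,0,0]]]' --grip 1

```text
t: 1.7
eef_pos: [338.1, -374.5, 232.3]
eef_rot: [0.0, 0.999, 0.036, 0.0]
wrist_force: [0.9, 0.1, 0.0]
opening: 85.2
```

Call:
jog_arm --increments '[[[0.128,-0.143,0,0,0,0],[0.128,-0.143,0,0,0,0],[0.128,-0.143,0,0,0,0],[0.128,-0.143,0,0,0,0],[0.128,-0.143,0,0,0,0],[0.128,-0.143,0,0,0,0],[0.064,-0.072,0,0,0,0],[0,0,0,0,0,0]]]'

```text
t: 2.5
eef_pos: [529.4, -126.4, 232.2]
eef_rot: [-0.0, 0.999, 0.038, 0.0]
wrist_force: [0.3, 0.1, 0.1]
opening: 85.3
```

Call:
jog_arm --increments '[[[0.11,-0.114,0,0,0,0],[0.11,-0.114,0,0,0,0],[0.105,-0.114,0,0,0,0],[0,0,0,0,0,0],[0,0,0,0,0,0]]]'

```text
t: 3.0
eef_pos: [602.4, -38.5, 231.7]
eef_rot: [0.0, 0.999, 0.037, -0.001]
wrist_force: [-0.7, -0.0, 0.2]
opening: 85.2
```

Run:
```python
from h import *
s=monitor.observe(); im=cams.read_camera("wrist")
print(s["eef_pos"],R(s["eef_rot"]).round(3))
c=cams.calibration("wrist"); f=192/np.tan(np.radians(c["vertical_fov"])/2)
M=np.array(c["mount"]); Rt=R(s["eef_rot"])
def pw(P):
    t=Rt.T@(np.array(P)-s["eef_pos"]); q=M[:3,:3].T@(t-M[:3,3])
    th=np.arctan2(np.hypot(q[0],q[1]),q[2]); return q[:2]/np.hypot(q[0],q[1])*th*f+[c["cx"],c["cy"]]
im=im[...,::-1].copy()
im=cv2.resize(im,(768,576),interpolation=cv2.INTER_CUBIC)
e=np.array([.9976,.07]);n=np.array([-.07,.9976]);C=np.array([604,-34.6])
for a in(-50,50):
  for b in(-5,5):
    p=pw([*(C+a*e+b*n),130]); print(a,b,p*1.5); cv2.circle(im,tuple(np.int32(p*1.5)),3,(0,0,255),1)
cv2.imwrite("pics/w1.png",im)
```

```text
[602.37536281 -38.54353624 231.74403308] [[ 0.997  0.073 -0.001]
 [ 0.073 -0.997 -0.001]
 [-0.001  0.001 -1.   ]]
-50 -5 [383.87299026 355.92660844]
-50 5 [367.38581339 355.87379652]
50 -5 [384.69796663 188.48672863]
50 5 [366.35598486 188.4697813 ]
```

View pics/w1.png

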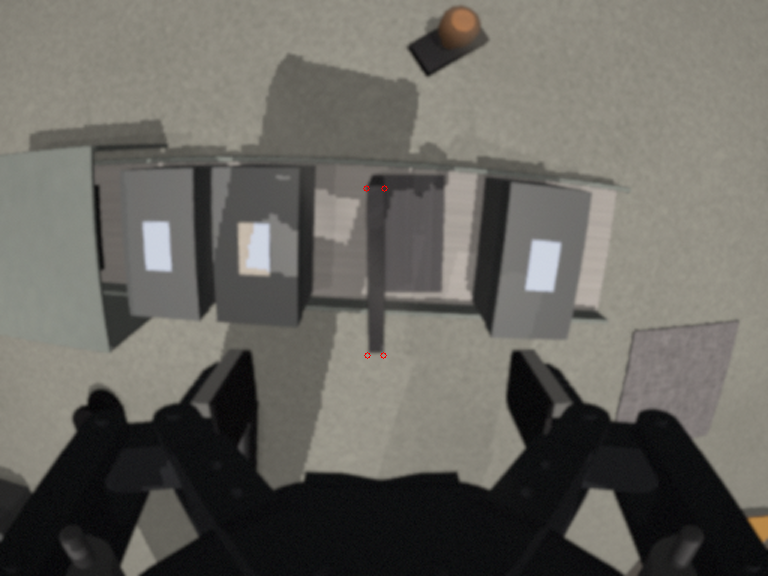

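The plate spans (376,180) to (376,352), within a few mm of the predicted markers. The fingers straddle it and the box tops lie below the pinch height.

Call:
jog_arm --increments '[[[0.017,-0.016,0.1,0,0,0],[0,0,0.13,0,0,0],[0,0,0.13,0,0,0],[0,0,0.084,0,0,0],[0,0,0,0,0,0],[0,0,0,0,0,0]]]'

```text
t: 3.65
eef_pos: [606.1, -35.0, 121.2]
eef_rot: [0.0, 0.999, 0.035, -0.0]
wrist_force: [0.7, 0.5, 0.2]
opening: 85.3
```

Call:
jog_arm --increments '[[[0,0,0,0,0,0],[0,0,0,0,0,0],[0,0,0,0,0,0],[0,0,0,0,0,0],[0,0,0,0,0,0],[0,0,0,0,0,0],[0,0,0,0,0,0],[0,0,0,0,0,0]]]' --grip 0 --force 50

```text
t: 4.45
eef_pos: [607.1, -33.8, 121.6]
eef_rot: [0.0, 0.999, 0.036, 0.0]
wrist_force: [-0.6, -0.1, 2.6]
opening: 8.5
```

Call:
jog_arm --increments '[[[0,0,-0.06,0,0,0],[0,0,-0.08,0,0,0],[0,0,-0.1,0,0,0],[0,0,-0.1,0,0,0],[0,0,-0.1,0,0,0],[0,0,-0.04,0,0,0],[0,0,0,0,0,0]]]'

```text
t: 5.15
eef_pos: [607.4, -33.7, 242.6]
eef_rot: [0.0, 0.999, 0.036, 0.001]
wrist_force: [0.0, 0.6, -4.6]
opening: 8.0
```

Run:
```python
from h import *
s=monitor.observe(); print(s["eef_pos"],s["wrist_force"],s["opening"])
im=cams.read_camera("scene"); cv2.imwrite("pics/s2.png",cv2.resize(im[70:330,60:410,::-1],(700,520),interpolation=cv2.INTER_CUBIC))
```

```text
[607.39576241 -33.70410846 242.56729544] [ 0.02447861  0.59861697 -4.57717966] 8.036943502363071
```

View pics/s2.png

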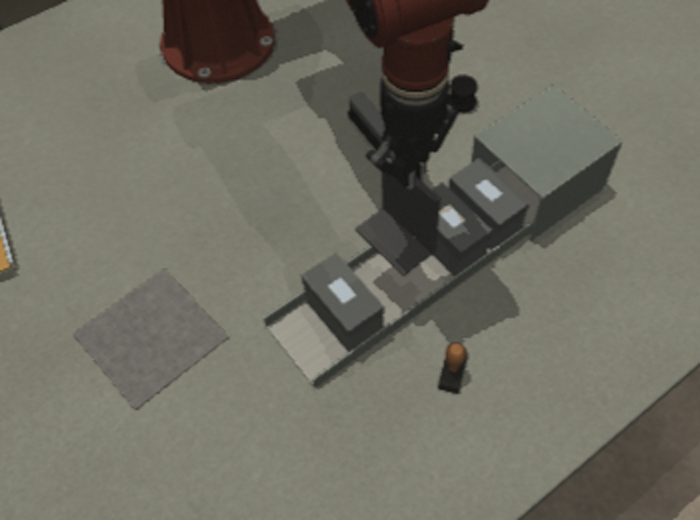

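The bookend is held level and clear of the lane, with the scale reading 4.6 N as expected. Moving it to the mat.

Call:
jog_arm --increments '[[[-0.042,0.076,0,0,0,0],[-0.07,0.127,0,0,0,0],[-0.085,0.152,0,0,0,0],[-0.092,0.165,0,0,0,0],[-0.092,0.165,0,0,0,0],[-0.092,0.165,0,0,0,0],[-0.085,0.152,0,0,0,0],[-0.07,0.127,0,0,0,0]]]'

```text
t: 6.0
eef_pos: [467.8, -327.6, 238.1]
eef_rot: [-0.001, 0.999, 0.036, -0.002]
wrist_force: [1.4, 0.6, -3.6]
opening: 8.4
```

Call:
jog_arm --increments '[[[-0.049,0.089,0,0,0,0],[-0.028,0.051,0,0,0,0],[0,0,0.06,0,0,0],[0,0,0.1,0,0,0],[0,0,0.1,0,0,0],[0,0,0.1,0,0,0],[0,0,0.06,0,0,0],[0,0,0,0,0,0]]]'

```text
t: 6.8
eef_pos: [451.9, -359.1, 131.4]
eef_rot: [-0.004, 0.999, 0.037, -0.003]
wrist_force: [-0.7, 1.0, -5.2]
opening: 8.3
```

Call:
jog_arm --increments '[[[0,0,0.02,0,0,0],[0,0,0.012,0,0,0],[0,0,0.004,0,0,0],[0,0,0.004,0,0,0],[0,0,0,0,0,0],[0,0,0,0,0,0]]]'

```text
t: 7.4
eef_pos: [453.9, -363.1, 126.4]
eef_rot: [0.0, 0.999, 0.036, 0.0]
wrist_force: [1.1, -0.3, -4.2]
opening: 8.2
```

Call:
jog_arm --increments '[[[0,0,0.008,0,0,0],[0,0,0.004,0,0,0],[0,0,0.004,0,0,0],[0,0,0,0,0,0],[0,0,0,0,0,0]]]'

```text
t: 7.9
eef_pos: [453.7, -362.8, 121.9]
eef_rot: [-0.0, 0.999, 0.036, -0.0]
wrist_force: [-0.4, -0.5, -4.8]
opening: 8.4
```

Call:
jog_arm --increments '[[[0,0,0.004,0,0,0],[0,0,0.003,0,0,0],[0,0,0,0,0,0],[0,0,0,0,0,0]]]'

```text
t: 8.3
eef_pos: [453.9, -363.1, 120.6]
eef_rot: [0.0, 0.999, 0.036, 0.0]
wrist_force: [-1.0, 0.3, -2.8]
opening: 8.0
```

Contact is beginning. A little more, then release.

Call:
jog_arm --increments '[[[0,0,0.003,0,0,0],[0,0,0.002,0,0,0],[0,0,0,0,0,0],[0,0,0,0,0,0]]]'

```text
t: 8.7
eef_pos: [454.0, -363.5, 120.5]
eef_rot: [0.001, 0.999, 0.036, 0.0]
wrist_force: [-2.9, 0.9, 5.0]
opening: 8.1
```

Call:
jog_arm --increments '[[[0,0,0,0,0,0],[0,0,0,0,0,0],[0,0,0,0,0,0],[0,0,0,0,0,0],[0,0,0,0,0,0],[0,0,0,0,0,0]]]' --grip 1

```text
t: 9.3
eef_pos: [453.8, -362.8, 118.9]
eef_rot: [-0.0, 0.999, 0.036, 0.0]
wrist_force: [-0.1, -1.0, 0.5]
opening: 85.7
```

Call:
jog_arm --increments '[[[0,0,-0.06,0,0,0],[0,0,-0.1,0,0,0],[0,0,-0.1,0,0,0],[0,0,-0.1,0,0,0],[0,0,-0.06,0,0,0],[0,0,0,0,0,0],[0,0,0,0,0,0]]]'

```text
t: 10.0
eef_pos: [453.7, -362.7, 224.0]
eef_rot: [0.0, 0.999, 0.036, 0.0]
wrist_force: [-0.1, 0.6, -0.4]
opening: 85.5
```

Run:
```python
from h import *
s=monitor.observe(); print(s["eef_pos"],s["wrist_force"],s["opening"])
im=cams.read_camera("scene"); cv2.imwrite("pics/s3.png",cv2.resize(im[70:330,60:410,::-1],(700,520),interpolation=cv2.INTER_CUBIC))
```

```text
[ 453.69177491 -362.74353212  223.96851312] [-0.11168416  0.58982397 -0.43258713] 85.53614754907534
```

View pics/s3.png

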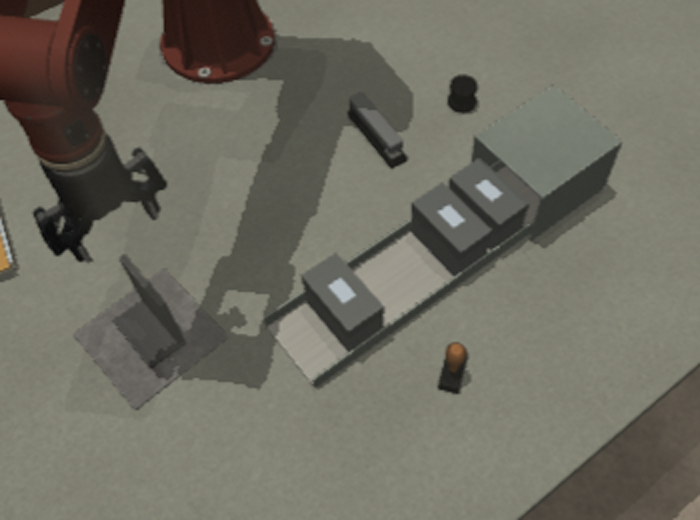

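The bookend is standing on the mat at about (150,330) in the crop, clear of the gripper; boxes and bystanders have not moved. Next I turn the wrist so the two fingers, half open, push side by side.

Call:
jog_arm --increments '[[[0,0,0,0,0,-0.19],[0,0,0,0,0,-0.19],[0,0,0,0,0,-0.19],[0,0,0,0,0,-0.19],[0,0,0,0,0,-0.19],[0,0,0,0,0,-0.19],[0,0,0,0,0,-0.19],[0,0,0,0,0,-0.19]]]' --grip 0.45

```text
t: 10.85
eef_pos: [452.8, -361.9, 221.5]
eef_rot: [-0.002, 0.804, 0.594, -0.0]
wrist_force: [0.5, 0.2, -0.5]
opening: 38.6
```

Call:
jog_arm --increments '[[[0,0,0,0,0,-0.19],[0,0,0,0,0,-0.19],[0.102,0.118,0,0,0,0],[0.102,0.118,0,0,0,0],[0.102,0.118,0,0,0,0],[0.102,0.118,0,0,0,0],[0.102,0.118,0,0,0,0],[0,0,0,0,0,0]]]'

```text
t: 11.65
eef_pos: [604.0, -232.2, 221.5]
eef_rot: [-0.002, 0.708, 0.707, 0.001]
wrist_force: [0.2, -0.4, 0.6]
opening: 38.3
```

Call:
jog_arm --increments '[[[0,0,0.1,0,0,0],[0,0,0.16,0,0,0],[0,0,0.16,0,0,0],[0,0,0.13,0,0,0],[0,0,0.09,0,0,0],[0,0,0.05,0,0,0],[0,0,0,0,0,0],[0,0,0,0,0,0]]]'

```text
t: 12.45
eef_pos: [602.2, -236.7, 51.8]
eef_rot: [0.0, 0.709, 0.705, 0.0]
wrist_force: [-0.1, 0.2, 2.0]
opening: 38.5
```

Run:
```python
from h import *
s=monitor.observe(); print(s["eef_pos"],s["wrist_force"],s["opening"])
im=cams.read_camera("scene"); cv2.imwrite("pics/s4.png",cv2.resize(im[90:290,190:410,::-1],(770,700),interpolation=cv2.INTER_CUBIC)[:600])
```

```text
[ 602.15387719 -236.71773264   51.82730556] [-0.14433212  0.18738118  1.98712168] 38.498032768858984
```

View pics/s4.png

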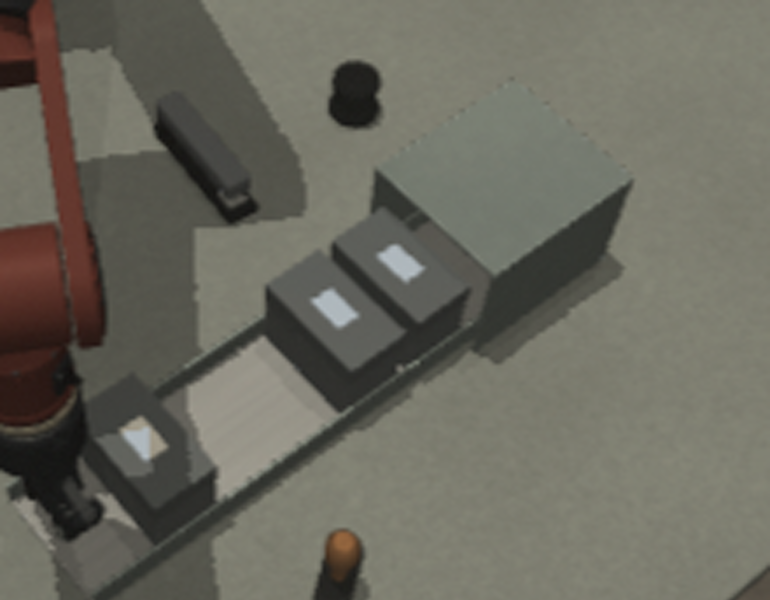

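Call:
jog_arm --increments '[[[0.06,0,0.008,0,0,0],[0.06,0,0.008,0,0,0],[0.02,0,0,0,0,0],[0.02,0,0,0,0,0],[0.02,0,0,0,0,0],[0.03,0,0,0,0,0],[0.04,0,0,0,0,0],[0.04,0,0,0,0,0]]]'

```text
t: 13.3
eef_pos: [602.8, -163.6, 47.8]
eef_rot: [0.001, 0.709, 0.705, 0.0]
wrist_force: [-0.1, -2.6, 1.7]
opening: 38.2
```

Call:
jog_arm --increments '[[[0.04,0,0,0,0,0],[0.04,0,0,0,0,0],[0.04,0,0,0,0,0],[0.04,0,0,0,0,0],[0.04,0,0,0,0,0],[0.04,0,0,0,0,0],[0.04,0,0,0,0,0],[0.04,0,0,0,0,0]]]'

```text
t: 14.1
eef_pos: [602.6, -83.1, 47.4]
eef_rot: [-0.0, 0.709, 0.705, -0.0]
wrist_force: [-2.0, -3.5, 2.5]
opening: 38.3
```

Call:
jog_arm --increments '[[[0.04,0,0,0,0,0],[0.025,0,0,0,0,0],[0.02,0,0,0,0,0],[0.02,0,0,0,0,0],[0.02,0,0,0,0,0],[0.02,0,0,0,0,0],[0.02,0,0,0,0,0],[0.02,0,0,0,0,0]]]'

```text
t: 14.9
eef_pos: [602.4, -38.4, 47.2]
eef_rot: [0.0, 0.709, 0.705, -0.002]
wrist_force: [-3.3, -7.9, 2.1]
opening: 38.5
```

Call:
jog_arm --increments '[[[0.02,0,0,0,0,0],[0.02,0,0,0,0,0],[0.02,0,0,0,0,0],[0.02,0,0,0,0,0],[0.02,0,0,0,0,0],[0.02,0,0,0,0,0]]]'

```text
t: 15.5
eef_pos: [602.0, -9.7, 47.3]
eef_rot: [0.0, 0.709, 0.705, -0.003]
wrist_force: [-4.8, -12.2, 4.3]
opening: 38.7
```

Run:
```python
from h import *
s=monitor.observe(); print(s["eef_pos"],s["wrist_force"],s["opening"])
im=cams.read_camera("scene"); cv2.imwrite("pics/s5.png",cv2.resize(im[90:290,190:410,::-1],(770,700),interpolation=cv2.INTER_CUBIC)[:600])
```

```text
[602.02937047  -9.73073031  47.3339486 ] [ -4.80686394 -12.19828965   4.34923774] 38.71111677331929
```

View pics/s5.png

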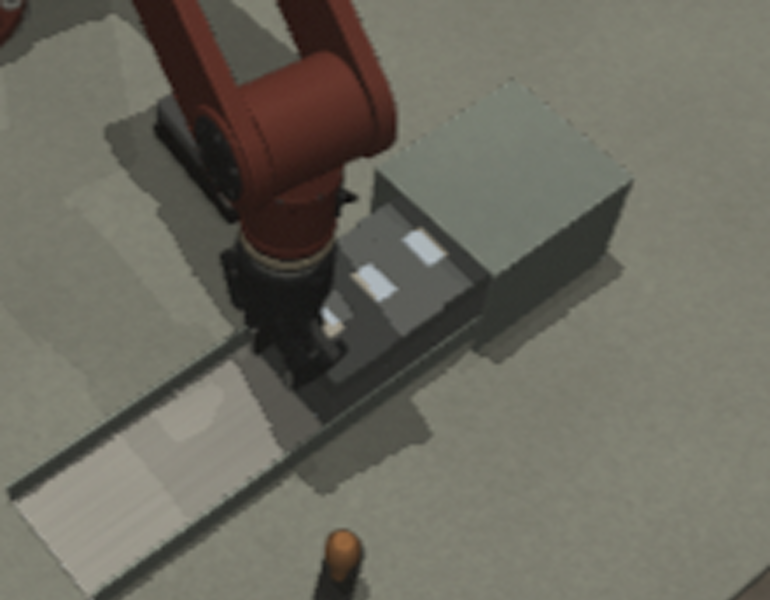

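The three boxes are closed up and upright in the lane, with the first one just entering the mouth. The 12 N is three-box drag plus some sideways rubbing, so I continue slowly in short calls.

Call:
jog_arm --increments '[[[0.016,0,0,0,0,0],[0.016,0,0,0,0,0],[0.016,0,0,0,0,0],[0.016,0,0,0,0,0],[0.016,0,0,0,0,0]]]'

```text
t: 16.05
eef_pos: [601.8, 9.8, 47.4]
eef_rot: [0.0, 0.709, 0.705, -0.003]
wrist_force: [-6.3, -12.7, 5.9]
opening: 38.3
```

Call:
jog_arm --increments '[[[0.012,0,0,0,0,0],[0.012,0,0,0,0,0],[0.012,0,0,0,0,0]]]'

```text
t: 16.35
eef_pos: [601.7, 18.5, 47.5]
eef_rot: [0.0, 0.709, 0.705, -0.004]
wrist_force: [-7.1, -14.2, 6.6]
opening: 38.5
```

Call:
jog_arm --increments '[[[0.01,-0.004,-0.002,0,0,0],[0.01,-0.003,-0.002,0,0,0]]]'

```text
t: 16.55
eef_pos: [601.2, 26.4, 47.5]
eef_rot: [-0.0, 0.71, 0.705, -0.0]
wrist_force: [0.4, -1.8, -3.8]
opening: 38.5
```

Call:
jog_arm --increments '[[[0.008,0,0,0,0,0],[0.008,0,0,0,0,0]]]'

```text
t: 16.75
eef_pos: [601.6, 30.0, 47.6]
eef_rot: [0.0, 0.709, 0.705, -0.001]
wrist_force: [1.0, -7.9, -3.3]
opening: 38.5
```

Call:
jog_arm --increments '[[[0.008,0,0,0,0,0],[0.008,0,0,0,0,0]]]'

```text
t: 16.95
eef_pos: [601.6, 31.8, 47.7]
eef_rot: [0.002, 0.709, 0.706, -0.002]
wrist_force: [-0.9, -15.2, -1.9]
opening: 38.4
```

Call:
jog_arm --increments '[[[0.008,0,0,0,0,0],[0.008,0,0,0,0,0]]]'

```text
t: 17.15
eef_pos: [601.6, 33.4, 48.0]
eef_rot: [0.003, 0.708, 0.706, -0.004]
wrist_force: [-1.4, -21.8, 0.5]
opening: 38.4
```

Call:
jog_arm --increments '[[[0,0,0,0,0,0],[0,0,0,0,0,0],[0,0,0,0,0,0]]]'

```text
t: 17.45
eef_pos: [601.7, 33.4, 48.0]
eef_rot: [0.003, 0.709, 0.706, -0.004]
wrist_force: [-1.2, -19.1, -0.3]
opening: 38.3
```

Call:
jog_arm --increments '[[[0.008,0,0,0,0,0],[0.004,0,0,0,0,0],[0,0,0,0,0,0],[0,0,0,0,0,0]]]'

```text
t: 17.85
eef_pos: [601.7, 34.4, 48.2]
eef_rot: [0.004, 0.708, 0.706, -0.005]
wrist_force: [-2.2, -23.9, 0.3]
opening: 38.4
```

Run:
```python
from h import *
s=monitor.observe(); print(s["eef_pos"],s["wrist_force"],s["opening"])
im=cams.read_camera("top"); cv2.imwrite("pics/t6.png",cv2.resize(im[120:250,80:280,::-1],(800,520),interpolation=cv2.INTER_CUBIC))
```

```text
[601.66849393  34.41455111  48.20414067] [ -2.23009821 -23.87314199   0.32506724] 38.41147147151497
```

View pics/t6.png

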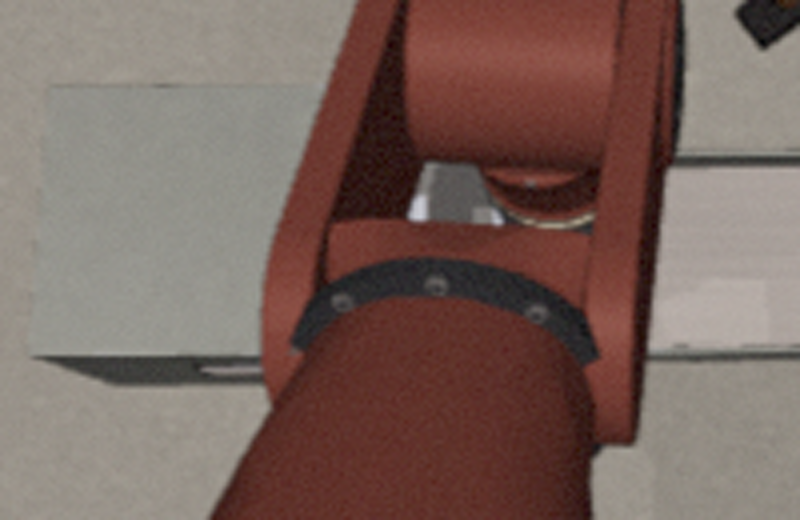

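The arm hides the row, so I test for a jam instead. A small sideways wiggle would free a jam, but a spring would keep pushing back.

Call:
jog_arm --increments '[[[0,-0.005,0,0,0,0],[0,0,0,0,0,0]]]'

```text
t: 18.1
eef_pos: [601.6, 35.0, 48.5]
eef_rot: [0.004, 0.709, 0.706, -0.004]
wrist_force: [1.1, -22.3, -1.6]
opening: 38.6
```

Call:
jog_arm --increments '[[[0,0.008,0,0,0,0],[0,0,0,0,0,0]]]'

```text
t: 18.3
eef_pos: [601.8, 35.0, 48.3]
eef_rot: [0.003, 0.708, 0.706, -0.005]
wrist_force: [-4.2, -22.5, 1.6]
opening: 38.4
```

Call:
jog_arm --increments '[[[0,-0.003,0,0,0,0],[0,0,0,0,0,0],[0,0,0,0,0,0]]]'

```text
t: 18.6
eef_pos: [601.7, 35.0, 48.3]
eef_rot: [0.003, 0.708, 0.706, -0.005]
wrist_force: [-1.4, -22.7, 0.2]
opening: 38.4
```

The force holds at 22.5 N through the wiggle, so this is the sprung stop. Backing off gently.

Call:
jog_arm --increments '[[[-0.008,0,0,0,0,0],[-0.008,0,0,0,0,0],[-0.008,0,0,0,0,0],[-0.008,0,0,0,0,0],[-0.012,0,0,0,0,0],[-0.02,0,0,0,0,0],[-0.06,0,0,0,0,0],[-0.1,0,0,0,0,0]]]'

```text
t: 19.4
eef_pos: [601.9, -13.8, 48.8]
eef_rot: [-0.0, 0.709, 0.706, 0.001]
wrist_force: [0.4, 0.5, 0.3]
opening: 38.3
```

Call:
jog_arm --increments '[[[-0.1,0,0,0,0,0],[-0.1,0,-0.1,0,0,0],[-0.12,0,-0.15,0,0,0],[-0.12,0,-0.15,0,0,0],[-0.12,0,-0.15,0,0,0],[-0.12,0,-0.15,0,0,0],[-0.12,0,0,0,0,0],[-0.12,0,0,0,0,0]]]'

```text
t: 20.2
eef_pos: [601.5, -246.7, 226.9]
eef_rot: [0.003, 0.709, 0.705, 0.001]
wrist_force: [0.9, 0.9, -1.4]
opening: 38.2
```

Run:
```python
from h import *
s=monitor.observe(); print(s["eef_pos"],s["wrist_force"],s["opening"])
im=cams.read_camera("top"); cv2.imwrite("pics/t7.png",cv2.resize(im[...,::-1],(800,600),interpolation=cv2.INTER_CUBIC))
```

```text
[ 601.45298287 -246.66242458  226.94933214] [ 0.91486065  0.86368209 -1.440969  ] 38.23965187349993
```

View pics/t7.png

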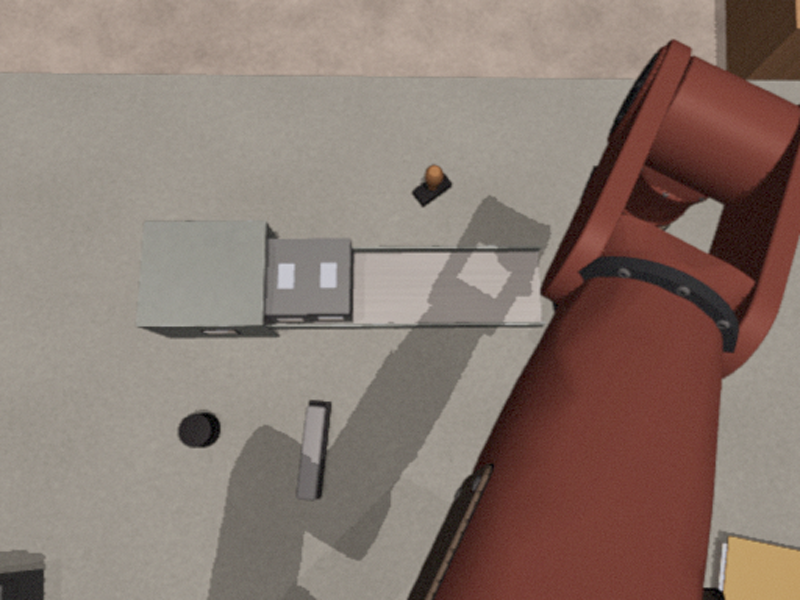

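Boxes b and c sit closed up and upright at the mouth, with labels at (286,276) and (328,276), which is one 60 mm pitch. The outer face is at column 350, and the bystanders have not moved. One last look covers the bookend.

Run:
```python
from h import *
print("c outer face",atz("top",350/1.5625,280/1.5625,85).round(1))
im=cams.read_camera("scene"); cv2.imwrite("pics/s8.png",cv2.resize(im[70:330,60:410,::-1],(700,520),interpolation=cv2.INTER_CUBIC))
```

```text
c outer face [597.   40.7  85. ]
```

View pics/s8.png

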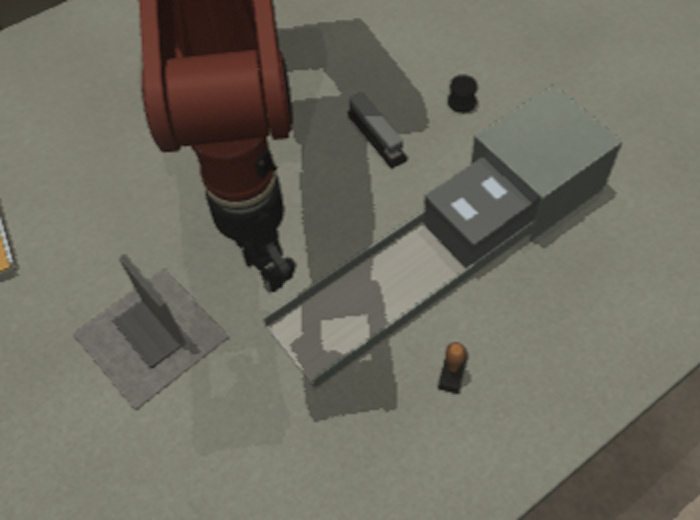

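The bookend stands on the mat, the row is closed, and the arm touches nothing.

```bash
python3 -c "
from h import *
print(workorder.hand_in())"
```

```text
the job is handed in; nothing more can be done
None
```

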